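# Clamp the key-hook stand under its thumbscrew

### The job

Slide the key-hook stand's forked foot gently along the shelf under the thumbscrew's head, straight in until it rests against the dock's back stop. Then turn the knurled thumbscrew clockwise until it seats on the foot and is snug: stop when the resistance has clearly risen, without over-tightening it. Let go, leaving the stand home in its dock and the keys, garage remote, mate cup and straw where they are.

Things in the scene. Friction and masses are not known exactly. Their poses are not given: they have to be found in the camera images.
- dock: Low aluminium dock fixed to the white shelf, open towards its -x side. Origin on the thumbscrew's axis at shelf height (z = 0); x points into the dock, z up. Two cheeks 8 mm high, inner faces at y = +-27 mm, run from x = -30 to +24 mm; before them the mouth flares by 0.5 rad a side out to x = -51 mm. The screw's 8 mm shank stands at the origin.
- thumbscrew: Steel knurled thumbscrew, axis vertical, in the dock. Its knurled grip is a cylinder 24 mm in diameter and 32 mm long; origin on its axis, 11 mm below its top, at first 32 to 35 mm above the shelf. Turning it clockwise seen from above tightens and lowers it 1 mm per rad. It turns freely against about 0.03 N m and needs some 2 to 4 rad in all to be snug, so several grasps. It stays where it is left.
- stand: Loose steel key-hook stand, 0.25 to 0.5 kg. Foot: flat plate on the shelf, x = -117 to +24 mm, 50 mm wide, 6 mm thick. Its front is a fork with an open slot 12 mm wide from x = -7 mm to the tips at +24 mm. Origin on the underside, in the slot: when home, the stand's origin and axes coincide with the dock's. x points from post to tips, z up.
- stand_post (a point): Grip point on the stand's upright post (16 x 16 mm, reaching from 6 to 76 mm height): on its axis, at stand x = -100 mm, 45 mm above the shelf; axes as the stand's. A thin hook wire sticks out 29 mm from its -x face at 62 mm height, so pinch the post across its y faces.
- keys: Bystander: two steel house keys on a ring lying flat, about 85 mm long and 3 mm thick.
- remote: Bystander: grey plastic garage remote, 36 x 62 x 12 mm, lying flat.
- mate_cup: Bystander: white ceramic mate cup, 82 mm across, 85 mm high, standing. Origin at its underside.
- straw: Bystander: stainless drinking straw, 185 mm long, lying flat along its x axis.
- back_stop (a point): Middle of the dock's back stop, at dock x = +24 mm, 4 mm above the shelf: a wall 8 mm high and 10 mm thick right across the dock. The fork's tips rest against it when home. Axes as the dock's.
- bearing_face (a point): Centre of the thumbscrew's bearing face: a firm springy rubber-faced washer under its 33 mm flange (4 mm thick), 25 mm below the screw's origin, at first 7.5 to 9.5 mm above the shelf. Once it bears on the foot the turning torque climbs steadily, by about 0.4 N m per rad, 0.01 N m for each newton of clamping. Snug is 0.13 to 0.3 N m; much above that it is over-tight.
Not all that is in view belongs to the job. What is shaped like the stand but green, pink or purple is not meant.

How it is judged:
By the outcome, as a careful person would: the job done as asked, in the order asked, and still so for the second after the job is handed in, with the robot touching nothing.
It also fails if it takes over 72 s, if anything falls off the work surface, if the arm or the gripper's body presses on something with over 40 N, if the wrist force passes 120 N, or if a joint passes its speed limit or range.

### The arm

A 6-joint arm with a two-finger parallel gripper is mounted at the origin on the work surface. World frame = base frame: x ahead of the robot, y to its left, z up, the work surface at z = 0. Lengths are in mm, angles in rad, forces in N, time in s.
With the tool pointing down it reaches from about 350 to 775 mm from the base axis. Payload 7.3 kg.
Tool frame: the origin (TCP) lies on the centre line of the jaws, within the pads' length; the fingertips stand 17 mm ahead of it and the grasp point (between the pads) lies 2 mm behind it; z points along the fingers, y is the line along which they close (so a half turn about z gives the same grasp; the last joint's range is limited). The gripper opens to 92 mm and grips with 3 to 60 N. Pads are 19 mm wide; open, the fingers measure 130 mm over their backs; the gripper's body (75 mm by 190 mm) begins 47 mm behind the grasp point.
Start: joints at [-1.268, 0.342, 1.524, -0, 1.275, -0.146], TCP at [227.814, -473.019, 213.941] pointing down, gripper open.
Joint ranges: [-2.53, 2.53], [-0.77, 2.02], [0.04, 2.7], [-1, 4.14], [0.28, 2.66], [-3.11, 3.11]. Speed limits (rad/s): [2.57, 2.57, 3.14, 3.14, 3.14, 3.14].

### API

Orientations are given as [roll, pitch, yaw] about the fixed x, y, z axes, in that order (R = Rz(yaw) Ry(pitch) Rx(roll)).
In Python, from plant import bot gives the robot as it stands. The module is installed in compiled form; this text tells all that it offers.
- The arm moves only by the shell command python3 -m pendant 'ROWS'. ROWS is JSON, a list of rows, each a list of 3 entries, a list of its own where there are three numbers: the shift along the world's x, y, z as a fraction of full scale, then the turn, a rotation vector about the world's x, y, z as a fraction of full scale, then the opening, from -1 (shut) to 1 (fully open), so that 0 is half open. In form: [[[tx, ty, tz], [rx, ry, rz], claw], ...]. A call has exactly 10 rows; each row shifts and turns the commanded pose from where the row before left it; what a row does not reach is not made up. Full scale, the value 1, is 30 mm for a shift and 0.12 rad for a turn. A row lasts 1/12 s, in which the tool goes at most 41.7 mm and 7.16 degrees, less where a joint would pass 70% of its speed; a pose out of reach is approached as far as the arm can. A call with a number of a shift or a turn outside -1 to 1 is refused whole. A call with a gripper value outside its range is refused whole. The fingers move at their own pace and stop on an object; the grip force is fixed at half the most. Time passes only in rows, so rows that do not move let the fingers close, or fill a call up. It gives the time, the measured TCP pose, the force, the opening and the grip force at its end, in the units of the state.
- bot.get_obs(): the state, without advancing time (a new reading comes with each control period).
- bot.capture(name): name is "scene" or "top" or "wrist"; returns the picture (480x640x3 uint8, blue, green, red); there is no depth.
- bot.camera_params(name): a dict with "fovy" (degrees; the focal length in pixels is half the picture's height over the tangent of half this angle, whatever the lens; pixels are square), "cx", "cy" (the principal point, pixels), "camera_from_world" (4x4, takes a point from world to camera coordinates). Camera axes: x right, y down, z forward; pixel columns grow to the right and rows downward; lengths in mm; the calibration is good to about 2 mm. A picture is of the moment at which its call begins: read the wrist's pose just before it. camera_params takes no time and is no camera call; for the wrist camera it gives the pose at the moment of the call.
- bot.close_job(): hands the job in; it is judged then, once.
The state is a dict: "time": time; "joint_positions": joint angles; "dq": joint speeds; "tau": joint torques, N m; "tool_pos": TCP position; "tcp_rot": TCP orientation; "contact_force": force on the tool from outside, world axes, zero at the start; "moment": the same for the moment, N m; "grip_width": finger opening in mm; "finger_force": force on a finger pad.
Only numpy, scipy, OpenCV 4.12 (cv2) and the standard library are available. Lean on these libraries where they do the work, as an engineer would, in place of code of your own. Each camera call takes 0.05 s, during which the arm holds its last target. There are 200 camera calls.

## Working session

There is one attempt and no reset: what is moved stays moved. The work goes in short steps, Python scripts to look and compute and a shell command to move; the robot and the scene stay as the last step left them, time stands still between calls to the robot, and variables do not carry over. Pictures are saved under pics/ and viewed, at most 10 in all, crops included, and the job is handed in when it is done.

```bash
mkdir -p pics; python3 - <<'E'
from plant import bot
import cv2,numpy as np
for n in("scene","top"):
    p=bot.camera_params(n); im=bot.capture(n); cv2.imwrite(f"pics/{n}0.png",im)
    print(n,p["fovy"],p["cx"],p["cy"],np.round(p["camera_from_world"],3).tolist(),[k for k in p])
o=bot.get_obs(); print({k:np.round(v,3).tolist() for k,v in o.items()})
E
```

```text
scene 51.67355524478094 321.74893914362985 232.39649246388137 [[0.767, 0.641, 0.013, -444.902], [0.467, -0.544, -0.697, -218.129], [-0.44, 0.541, -0.717, 1316.0], [0.0, 0.0, 0.0, 1.0]] ['fovy', 'cx', 'cy', 'camera_from_world']
top 49.8533966506277 319.56310966613916 247.92216571857318 [[-0.011, -1.0, -0.014, 35.537], [-0.981, 0.014, -0.193, 594.579], [0.193, 0.011, -0.981, 974.357], [0.0, 0.0, 0.0, 1.0]] ['fovy', 'cx', 'cy', 'camera_from_world']
{'time': 0.1, 'joint_positions': [-1.268, 0.343, 1.525, -0.0, 1.275, -0.146], 'dq': [-0.001, -0.001, -0.001, -0.001, 0.003, 0.001], 'tau': [0.001, -43.2, -24.47, 0.072, 0.053, -0.0], 'tool_pos': [227.688, -472.641, 213.314], 'tcp_rot': [-3.14, -0.0, 0.449], 'contact_force': [0.529, 0.994, 0.053], 'moment': [0.034, 0.019, 0.024], 'finger_force': 0.0, 'grip_width': 91.637}
```

View pics/scene0.png

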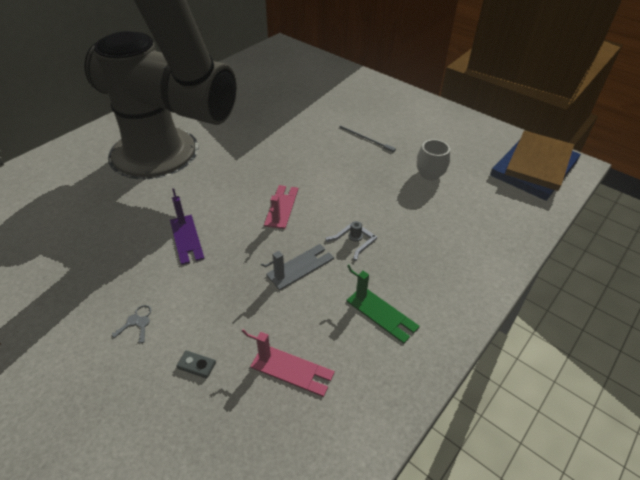

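View pics/top0.png

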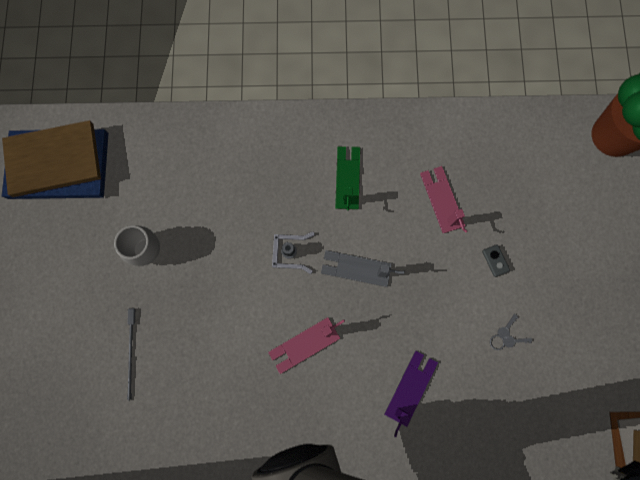

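The top view shows the dock (≈288,250) opening to the right (-y). The grey stand has its tips at ≈(325,262) and its post at ≈(388,270). I'll zoom in to get exact pixels.

```bash
cat > h.py <<'E'
from plant import bot
import cv2,numpy as np
def ray(n,u,v,z,p=None):
    p=p or bot.camera_params(n); f=240/np.tan(np.radians(p["fovy"])/2)
    T=np.array(p["camera_from_world"]); R=T[:3,:3]; c=-R.T@T[:3,3]
    d=R.T@np.array([(u-p["cx"])/f,(v-p["cy"])/f,1]); return c+d*(z-c[2])/d[2]
def proj(n,X,p=None):
    p=p or bot.camera_params(n); f=240/np.tan(np.radians(p["fovy"])/2)
    q=np.array(p["camera_from_world"])@np.r_[X,1]; return q[0]/q[2]*f+p["cx"],q[1]/q[2]*f+p["cy"]
E
python3 - <<'E'
import cv2
im=cv2.imread("pics/top0.png")[220:300,262:412]
cv2.imwrite("pics/topc.png",cv2.convertScaleAbs(cv2.resize(im,(750,400),interpolation=cv2.INTER_CUBIC),alpha=1.5))
E
```

```text
(no output)
```

View pics/topc.png

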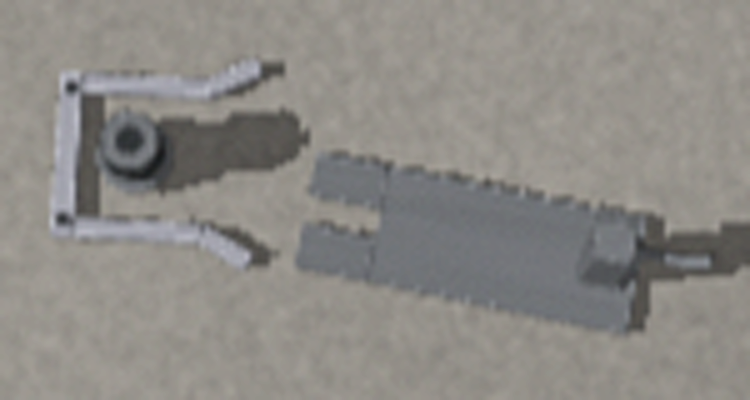

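The zoomed crop shows the dock's back wall on the left, the flared mouth to the right, and the stand yawed a few degrees from the dock axis. I'll compute the poses from these corners.

```bash
python3 - <<'E'
from h import *
def r(u,v,z): return ray("top",262+u/5,220+v/5,z)
c=[r(*q,6)[:2] for q in((318,153),(297,267),(645,213),(628,330))]
f=(c[0]+c[1])/2; b=(c[2]+c[3])/2; print("len",np.linalg.norm(f-b),np.linalg.norm(c[0]-c[1]),np.linalg.norm(c[2]-c[3]))
d=f-b; a=np.arctan2(d[1],d[0]); w=c[0]-c[1]; aw=np.arctan2(w[1],w[0])+np.pi/2
print("stand yaw",a,aw); u=np.array([np.cos(a),np.sin(a)]); o=(f+b)/2+u*46.5
print("origin",o,"post",o-100*u, "from post top",r(613,232,76))
ur,br=r(70,75,8)[:2],r(62,237,8)[:2]
w=ur-br; print("back wall yaw",np.arctan2(w[1],w[0])+np.pi/2,np.linalg.norm(w))
A,B,C,D=[r(*q,8)[:2] for q in((83,96),(208,97),(76,215),(198,236))]
for P,Q in((A,B),(C,D)): w=P-Q; print("cheek",np.arctan2(w[1],w[0]),np.linalg.norm(w))
print("mid back",(A+C)/2,np.linalg.norm(A-C),"mouth",np.linalg.norm(B-D),(B+D)/2)
print("screw",r(128,138,44.5))
o=bot.get_obs(); p=bot.camera_params("wrist"); print(np.round(p["camera_from_world"],3).tolist(),p["fovy"])
E
```

```text
len 139.13289718658893 49.101190750971554 49.72978931169494
stand yaw 1.3701258618994787 1.3783719168402084
origin [570.60561315  -1.81603435] post [550.67297452 -99.80935002] from post top [553.04221884 -98.29924662  76.        ]
back wall yaw 1.527630569718077 69.21635010798022
cheek 1.548543336363867 52.716961269870005
cheek 1.3854229287111286 51.83114249361823
mid back [599.34346829 116.15270941] 50.86145319801708 mouth 59.338189503650796 [593.98037081  64.32918217]
screw [599.20374714  93.07534898  44.5       ]
[[0.433, -0.901, -0.0, -524.897], [-0.874, -0.42, 0.245, -31.592], [-0.221, -0.106, -0.97, 388.966], [0.0, 0.0, 0.0, 1.0]] 67.00081055349062
```

```bash
python3 -m pendant '[[[0.71,0.92,-0.05],[0,0,0.48],1],[[0.71,0.92,-0.05],[0,0,0.48],1],[[0.71,0.92,-0.05],[0,0,0.48],1],[[0.71,0.92,-0.05],[0,0,0.48],1],[[0.71,0.92,-0.05],[0,0,0.48],1],[[0.71,0.92,-0.05],[0,0,0.48],1],[[0.71,0.92,-0.05],[0,0,0.48],1],[[0.71,0.92,-0.05],[0,0,0.48],1],[[0.71,0.92,-0.05],[0,0,0.48],1],[[0.71,0.92,-0.05],[0,0,0.48],1]]'
python3 -m pendant '[[[0.71,0.92,-0.05],[0,0,0.48],1],[[0.71,0.92,-0.05],[0,0,0.48],1],[[0.71,0.92,-0.05],[0,0,0.48],1],[[0.71,0.92,-0.05],[0,0,0.48],1],[[0.71,0.92,-0.05],[0,0,0.48],1],[[0.71,0.92,-0.05],[0,0,0.48],1],[[0,0,0],[0,0,0],1],[[0,0,0],[0,0,0],1],[[0,0,0],[0,0,0],1],[[0,0,0],[0,0,0],1]]'
python3 - <<'E'
from h import *
import json
p=bot.camera_params("wrist"); im=bot.capture("wrist"); cv2.imwrite("pics/w1.png",im)
json.dump({k:np.array(v).tolist() for k,v in p.items()},open("w1.json","w"))
E
```

```text
time: 0.93
tool_pos: [441.4, -195.4, 198.7]
tcp_rot: [-3.141, 0.0, 1.028]
contact_force: [0.7, -0.9, -0.6]
grip_width: 91.6
finger_force: 0.0
time: 1.77
tool_pos: [568.0, -32.2, 189.8]
tcp_rot: [-3.141, 0.0, 1.369]
contact_force: [-0.9, -0.1, -0.3]
grip_width: 91.6
finger_force: 0.0
```

View pics/w1.png

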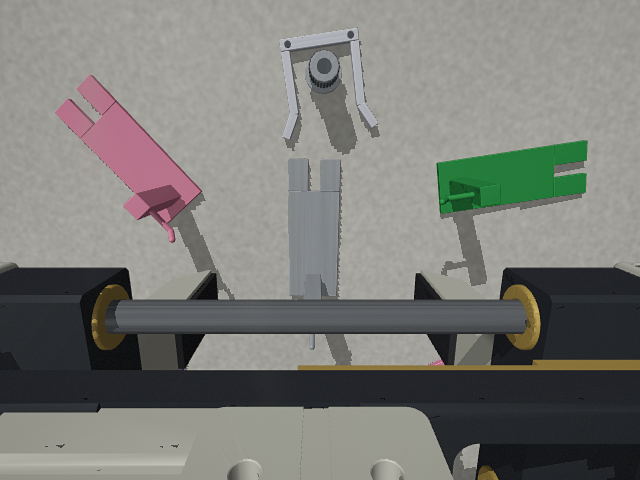

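The wrist view shows the dock at the top (back stop ≈(320,40), screw top ≈(324,65)). The stand points up the picture, with its tips at v≈158 and its slot at u≈308–321. The gripper hides the post's lower part. Next I scan the edges numerically.

```bash
python3 - <<'E'
from h import *
import json
p=json.load(open("w1.json")); im=cv2.imread("pics/w1.png").astype(int)
g=im.sum(2)/3; bl=im[:,:,0]-im[:,:,2]
for v in (60,75,90,105,170,200,230,260):
    print(v,"bluish>8:",[ (int(s[0]),int(s[-1])) for s in np.split(np.where(bl[v,270:390]>8)[0]+270,np.where(np.diff(np.where(bl[v,270:390]>8)[0])>1)[0]+1) if len(s)>2])
for u in (300,310,340,350): print("col",u,[(int(s[0]),int(s[-1])) for s in np.split(np.where(bl[20:60,u]>8)[0]+20,np.where(np.diff(np.where(bl[20:60,u]>8)[0])>1)[0]+1) if len(s)>1])
for u in (295,300,327,333): print("tipcol",u,np.where(bl[140:180,u]>8)[0][:1]+140)
print(bl[200,310:320].mean(), bl[200,250:280].mean(), g[200,310],g[90,290],bl[90,286:296])
im2=cv2.imread("pics/w1.png")[20:170,265:395]
cv2.imwrite("pics/w1c.png",cv2.convertScaleAbs(cv2.resize(im2,(520,600),interpolation=cv2.INTER_CUBIC),alpha=1.2))
E
```

```text
60 bluish>8: [(282, 285), (287, 290), (325, 327), (356, 360)]
75 bluish>8: [(285, 289), (324, 326)]
90 bluish>8: [(359, 363)]
105 bluish>8: [(364, 366)]
170 bluish>8: []
200 bluish>8: []
230 bluish>8: []
260 bluish>8: []
col 300 [(39, 41), (43, 47)]
col 310 [(35, 37), (41, 45)]
col 340 [(31, 33), (35, 37), (39, 41)]
col 350 [(29, 30), (38, 39)]
tipcol 295 [173]
tipcol 300 [169]
tipcol 327 [174]
tipcol 333 []
7.3 -7.033333333333333 136.0 178.0 [ 1 10  8  9  8 10 10  8  9 -1]
```

View pics/w1c.png

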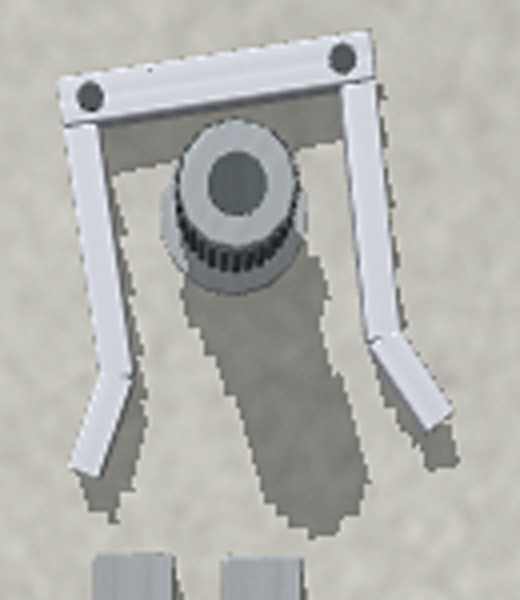

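```bash
cat > m1.py <<'E'
from h import *
import json
p=json.load(open("w1.json"))
im=cv2.GaussianBlur(cv2.imread("pics/w1.png"),(3,3),0).astype(int); bl=im[:,:,0]-im[:,:,2]
L=[];R=[]
for v in range(200,265,5):
    m=np.where(bl[v,270:360]>0)[0]+270; L.append(ray("",m[0]-.5,v,6,p)[:2]); R.append(ray("",m[-1]+.5,v,6,p)[:2])
for n,S in(("L",L),("R",R)):
    S=np.array(S); k=np.polyfit(S[:,1],S[:,0],1); print(n,"yaw",np.pi/2-np.arctan(k[0]),np.std(S[:,0]-np.polyval(k,S[:,1])),np.polyval(k,-60))
def r(u,v,z): return ray("",265+u/4,20+v/4,z,p)[:2]
t=(r(93,556,6)+r(303,560,6))/2; s=(r(173,560,6)+r(222,560,6))/2; print("tipmid",t,s,np.linalg.norm(r(93,556,6)-r(303,560,6)))
A,B,C,D=r(98,125,8),r(128,372,8),r(343,85,8),r(367,340,8)
for P,Q in((A,B),(C,D)): w=P-Q; print("cheek",np.arctan2(*w[::-1]),np.linalg.norm(w))
w=C-A; print("stop",np.arctan2(*w[::-1])+np.pi/2,np.linalg.norm(w),(A+C)/2,"mouth",(B+D)/2,np.linalg.norm(B-D))
print("screw",r(237,185,44.5),"flare",r(98,477,8),r(430,430,8))
E
python3 m1.py
```

```text
L yaw 1.3499932317588905 5.3908671877260886e-14 533.506243428013
R yaw 1.3550363640164478 0.31474641792572 584.5556761680122
tipmid [576.88702569  19.53985786] [576.66502192  19.10753122] 50.29316824240565
cheek 1.48333915294232 52.365681822672435
cheek 1.4955163999792522 53.54178020988386
stop 1.5160556964236165 54.82318371425602 [601.47299845 114.65774916] mouth [597.17263148  61.87990784] 55.4493006010153
screw [599.66402506  91.0587738 ] flare [557.63380298  42.55412075] [635.77341177  37.30869232]
```

```bash
python3 -m pendant '[[[-0.14,-0.57,0],[0,0,-0.02],1],[[-0.14,-0.57,0],[0,0,-0.02],1],[[-0.14,-0.57,0],[0,0,-0.02],1],[[-0.13,-0.57,0],[0,0,0],1],[[0,0,-0.98],[0,0,0],1],[[0,0,-0.98],[0,0,0],1],[[0,0,-0.98],[0,0,0],1],[[0,0,-0.98],[0,0,0],1],[[0,0,-0.98],[0,0,0],1],[[0,0,0],[0,0,0],1]]'
python3 -m pendant '[[[0,0,0],[0,0,0],-0.4],[[0,0,0],[0,0,0],-0.6],[[0,0,0],[0,0,0],-0.7],[[0,0,0],[0,0,0],-1],[[0,0,0],[0,0,0],-1],[[0,0,0],[0,0,0],-1],[[0,0,0],[0,0,0],-1],[[0,0,0],[0,0,0],-1],[[0,0,0],[0,0,0],-1],[[0,0,0],[0,0,0],-1]]'
```

```text
time: 2.65
tool_pos: [548.0, -99.8, 38.1]
tcp_rot: [-3.132, -0.001, 1.361]
contact_force: [-1.2, 0.4, -0.7]
grip_width: 91.9
finger_force: 0.0
time: 3.48
tool_pos: [552.1, -99.8, 42.9]
tcp_rot: [3.142, 0.0, 1.363]
contact_force: [-0.4, -0.4, -0.5]
grip_width: 29.6
finger_force: 0.0
```

```bash
python3 -m pendant '[[[0,0,0],[0,0,0],-1],[[0,0,0],[0,0,0],-1],[[0,0,0],[0,0,0],-1],[[0,0,0],[0,0,0],-1],[[0,0,0],[0,0,0],-1],[[0,0,0],[0,0,0],-1],[[0,0,0],[0,0,0],-1],[[0,0,0],[0,0,0],-1],[[0,0,0],[0,0,0],-1],[[0,0,0],[0,0,0],-1]]'
python3 - <<'E'
from h import *
o=bot.get_obs();print(o["tool_pos"],o["tcp_rot"],o["moment"],o["contact_force"])
E
```

```text
time: 4.32
tool_pos: [551.9, -99.8, 42.8]
tcp_rot: [-3.141, -0.0, 1.363]
contact_force: [-1.3, 0.8, -2.1]
grip_width: 15.9
finger_force: 30.0
[551.93258913 -99.76369162  42.75439217] [-3.14121710e+00 -7.50089809e-07  1.36325742e+00] [0.06050457 0.18107917 0.04426397] [-1.30323911  0.77936883 -2.12323459]
```

```bash
python3 -m pendant '[[[0.12,0,0],[0,0,0.12],-1],[[0.12,0,0],[0,0,0.12],-1],[[0.12,0,0],[0,0,0.12],-1],[[0.12,0,0],[0,0,0.12],-1],[[0.12,0.01,0],[0,0,0.12],-1],[[0.12,0.01,0],[0,0,0.12],-1],[[0.12,0.01,0],[0,0,0.12],-1],[[0.12,0.01,0],[0,0,0.12],-1],[[0.12,0,0],[0,0,0.12],-1],[[0,0,0],[0,0,0],-1]]'
python3 - <<'E'
from h import *
import json
o=bot.get_obs();print(o["tool_pos"],o["tcp_rot"],o["moment"])
p=bot.camera_params("wrist"); im=bot.capture("wrist"); cv2.imwrite("pics/w2.png",im)
json.dump({k:np.array(v).tolist() for k,v in p.items()},open("w2.json","w"))
E
```

```text
time: 5.15
tool_pos: [585.4, -98.6, 42.9]
tcp_rot: [3.141, -0.0, 1.494]
contact_force: [1.6, -0.8, -3.6]
grip_width: 15.9
finger_force: 30.0
[585.42974965 -98.56148024  42.94732277] [ 3.14051465e+00 -1.41570682e-05  1.49398107e+00] [-0.03667178 -0.13167993 -0.02308754]
```

View pics/w2.png

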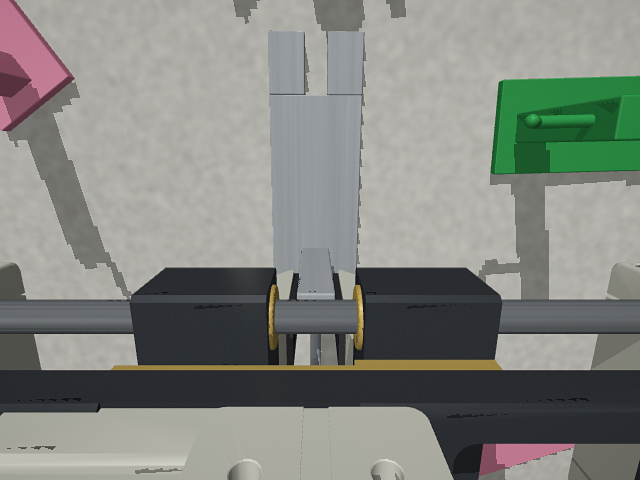

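The foot's tips are at v≈32, u 269–364, with the slot at u≈305–328. It looks straight in the tool frame. I'll compute its axis.

```bash
python3 - <<'E'
from h import *
import json
p=json.load(open("w2.json")); r=lambda u,v:ray("",u,v,6,p)[:2]
t=(r(269,32)+r(364,32))/2; s=(r(305,40)+r(328,40))/2; b=(r(273,255)+r(359,255))/2
d=t-b; print("tip",t,s,b,"yaw",np.arctan2(d[1],d[0]),np.linalg.norm(r(269,32)-r(364,32)))
a=1.493;u=np.array([np.cos(a),np.sin(a)]);n=np.array([-u[1],u[0]]);o=np.array([599.6,91])
for q in(t,s,b,np.array([585.4,-98.6])): print((q-o)@u,(q-o)@n)
E
```

```text
tip [594.37621623  23.36187043] [594.08023572  19.62055259] [584.82038389 -96.84254654] yaw 1.4914666433613117 49.21042260824582
-67.83953210785633 -0.04870793409946028
-71.59253689574699 -0.0443899248460875
-188.42303679325846 0.13618972823561393
-190.1301281142351 -0.5782588214227253
```

```bash
python3 -m pendant '[[[0.012,0.15,0],[0,0,0],-1],[[0.012,0.15,0],[0,0,0],-1],[[0.012,0.15,0],[0,0,0],-1],[[0.012,0.15,0],[0,0,0],-1],[[0.012,0.15,0],[0,0,0],-1],[[0.012,0.15,0],[0,0,0],-1],[[0.012,0.15,0],[0,0,0],-1],[[0.012,0.15,0],[0,0,0],-1],[[0.012,0.15,0],[0,0,0],-1],[[0.012,0.15,0],[0,0,0],-1]]'
python3 -m pendant '[[[0.009,0.12,0],[0,0,0],-1],[[0.009,0.12,0],[0,0,0],-1],[[0.009,0.12,0],[0,0,0],-1],[[0.009,0.12,0],[0,0,0],-1],[[0.009,0.12,0],[0,0,0],-1],[[0.009,0.12,0],[0,0,0],-1],[[0.009,0.12,0],[0,0,0],-1],[[0.009,0.12,0],[0,0,0],-1],[[0,0,0],[0,0,0],-1],[[0,0,0],[0,0,0],-1]]'
python3 - <<'E'
from h import *
import json
o=bot.get_obs();print(o["tool_pos"],o["tcp_rot"],o["moment"],o["contact_force"])
p=bot.camera_params("wrist"); im=bot.capture("wrist"); cv2.imwrite("pics/w3.png",im)
json.dump({k:np.array(v).tolist() for k,v in p.items()},open("w3.json","w"))
E
```

```text
time: 6.03
tool_pos: [588.1, -53.1, 42.9]
tcp_rot: [3.142, 0.0, 1.493]
contact_force: [0.7, -0.7, -3.5]
grip_width: 15.9
finger_force: 30.0
time: 6.87
tool_pos: [590.2, -24.4, 42.9]
tcp_rot: [-3.142, -0.0, 1.493]
contact_force: [0.2, -0.2, -4.2]
grip_width: 15.7
finger_force: 30.0
[590.24140234 -24.39986213  42.86690433] [-3.14152936e+00 -1.98336357e-04  1.49327105e+00] [-0.02039991 -0.12659765 -0.0064082 ] [ 0.20528435 -0.21826332 -4.22088416]
```

```bash
python3 -m pendant '[[[0.005,0.07,0],[0,0,0],-1],[[0.005,0.07,0],[0,0,0],-1],[[0.005,0.07,0],[0,0,0],-1],[[0.005,0.07,0],[0,0,0],-1],[[0.005,0.07,0],[0,0,0],-1],[[0.005,0.07,0],[0,0,0],-1],[[0.005,0.07,0],[0,0,0],-1],[[0,0,0],[0,0,0],-1],[[0,0,0],[0,0,0],-1],[[0,0,0],[0,0,0],-1]]'
python3 -m pendant '[[[0.001,0.02,0],[0,0,0],-1],[[0.001,0.02,0],[0,0,0],-1],[[0.001,0.02,0],[0,0,0],-1],[[0.001,0.02,0],[0,0,0],-1],[[0,0,0],[0,0,0],-1],[[0,0,0],[0,0,0],-1],[[0,0,0],[0,0,0],-1],[[0,0,0],[0,0,0],-1],[[0,0,0],[0,0,0],-1],[[0,0,0],[0,0,0],-1]]'
```

```text
time: 7.75
tool_pos: [591.3, -10.0, 42.9]
tcp_rot: [-3.142, -0.0, 1.493]
contact_force: [0.1, 0.3, -3.2]
grip_width: 15.5
finger_force: 30.0
time: 8.58
tool_pos: [591.5, -7.7, 42.9]
tcp_rot: [3.142, -0.0, 1.493]
contact_force: [1.0, 0.2, -3.6]
grip_width: 15.6
finger_force: 30.0
```

Nearly there, so I'll creep forward and watch the force.

```bash
python3 -m pendant '[[[0.001,0.02,0],[0,0,0],-1],[[0.001,0.02,0],[0,0,0],-1],[[0,0.02,0],[0,0,0],-1],[[0,0,0],[0,0,0],-1],[[0,0,0],[0,0,0],-1],[[0,0,0],[0,0,0],-1],[[0,0,0],[0,0,0],-1],[[0,0,0],[0,0,0],-1],[[0,0,0],[0,0,0],-1],[[0,0,0],[0,0,0],-1]]'
python3 - <<'E'
from h import *
import json
p=bot.camera_params("wrist"); im=bot.capture("wrist"); 
json.dump({k:np.array(v).tolist() for k,v in p.items()},open("w4.json","w"))
cv2.imwrite("pics/w4.png",im); cv2.imwrite("pics/w4c.png",cv2.resize(im[0:250,200:440],(576,600),interpolation=cv2.INTER_CUBIC))
E
```

```text
time: 9.42
tool_pos: [592.0, -7.1, 43.4]
tcp_rot: [3.14, 0.002, 1.493]
contact_force: [0.3, -5.4, -1.2]
grip_width: 15.6
finger_force: 30.0
```

View pics/w4c.png

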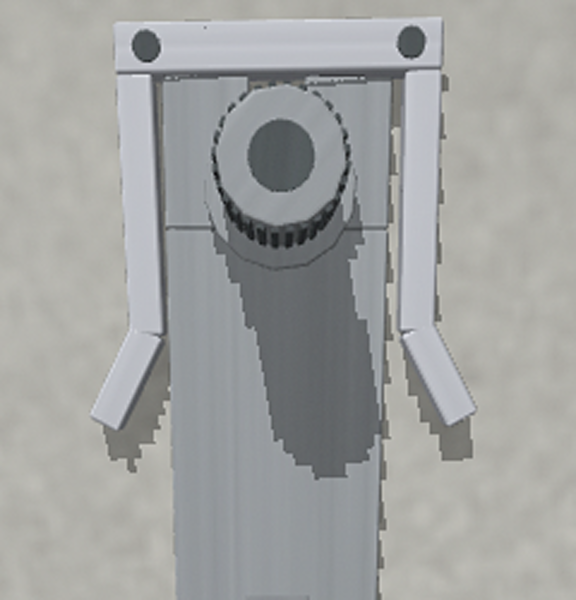

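The stand is home: its tips meet the back stop and a -5 N reaction appeared. Now I release it, rise, move over the screw and pre-rotate counter-clockwise.

```bash
python3 -m pendant '[[[0,0,0],[0,0,0],-0.5],[[0,0,0],[0,0,0],-0.4],[[0,0,0],[0,0,0],-0.3],[[0,0,0],[0,0,0],-0.2],[[0,0,0],[0,0,0],0],[[0,0,0],[0,0,0],0.1],[[0,0,0],[0,0,0],0.1],[[0,0,0.8],[0,0,0],0.1],[[0,0,0.8],[0,0,0],0.1],[[0,0,0.8],[0,0,0],0.1]]'
python3 -m pendant '[[[0,0,0.4],[0,0,1],0.1],[[0.065,0.82,0],[0,0,1],0.1],[[0.065,0.82,0],[0,0,1],0.1],[[0.065,0.82,0],[0,0,1],0.1],[[0.065,0.82,0],[0,0,1],0.1],[[0,0,0],[0,0,1],0.1],[[0,0,0],[0,0,1],0.1],[[0,0,0],[0,0,1],0.1],[[0,0,0],[0,0,1],0.1],[[0,0,0],[0,0,1],0.1]]'
python3 -m pendant '[[[0,0,0],[0,0,1],0.1],[[0,0,0],[0,0,1],0.1],[[0,0,0],[0,0,1],0.1],[[0,0,0],[0,0,1],0.1],[[0,0,0],[0,0,0],0.1],[[0,0,0],[0,0,0],0.1],[[0,0,0],[0,0,0],0.1],[[0,0,0],[0,0,0],0.1],[[0,0,0],[0,0,0],0.1],[[0,0,0],[0,0,0],0.1]]'
python3 - <<'E'
from h import *
import json
o=bot.get_obs();print({k:np.round(o[k],3).tolist() for k in("joint_positions","tool_pos","moment","contact_force")})
im=bot.capture("top");cv2.imwrite("pics/top2.png",im)
im=cv2.imread("pics/top2.png")[220:300,262:412]
cv2.imwrite("pics/top2c.png",cv2.convertScaleAbs(cv2.resize(im,(750,400),interpolation=cv2.INTER_CUBIC),alpha=1.5))
E
```

```text
time: 10.3
tool_pos: [591.1, -5.8, 115.4]
tcp_rot: [-3.14, -0.0, 1.493]
contact_force: [1.1, 0.6, 0.4]
grip_width: 50.3
finger_force: 0.0
time: 11.13
tool_pos: [599.2, 92.7, 126.9]
tcp_rot: [3.142, -0.0, 2.699]
contact_force: [-0.3, 1.2, -0.0]
grip_width: 50.6
finger_force: 0.0
time: 11.97
tool_pos: [599.3, 92.5, 126.9]
tcp_rot: [3.141, -0.0, -3.111]
contact_force: [-0.2, 0.6, -0.6]
grip_width: 50.5
finger_force: 0.0
{'joint_positions': [0.027, 0.565, 1.411, 0.0, 1.165, -1.574], 'tool_pos': [599.283, 92.492, 126.929], 'moment': [0.135, -0.084, 0.007], 'contact_force': [-0.247, 0.607, -0.564]}
```

```bash
python3 -m pendant '[[[0.01,-0.04,-0.75],[0,0,0],0.1],[[0,0,-0.75],[0,0,0],0.1],[[0,0,-0.75],[0,0,0],0.1],[[0,0,-0.5],[0,0,0],0.1],[[0,0,-0.27],[0,0,0],0.1],[[0,0,0],[0,0,0],0],[[0,0,0],[0,0,0],-0.3],[[0,0,0],[0,0,0],-0.4],[[0,0,0],[0,0,0],-0.6],[[0,0,0],[0,0,0],-1]]'
python3 -m pendant '[[[0,0,0],[0,0,0],-1],[[0,0,0],[0,0,0],-1],[[0,0,0],[0,0,0],-1],[[0,0,0],[0,0,0],-1],[[0,0,0],[0,0,0],-1],[[0,0,0],[0,0,0],-1],[[0,0,0],[0,0,0],-1],[[0,0,0],[0,0,0],-1],[[0,0,0],[0,0,0],-1],[[0,0,0],[0,0,0],-1]]'
python3 - <<'E'
from h import *
o=bot.get_obs();print({k:np.round(o[k],3).tolist() for k in("joint_positions","tool_pos","moment","contact_force")})
im=bot.capture("top");cv2.imwrite("pics/top2.png",im)
im=bot.capture("wrist");cv2.imwrite("pics/w5.png",im)
E
```

```text
time: 12.85
tool_pos: [600.3, 91.3, 37.5]
tcp_rot: [3.142, 0.002, -3.11]
contact_force: [-0.0, 0.3, 0.2]
grip_width: 23.4
finger_force: 0.0
time: 13.68
tool_pos: [599.6, 91.3, 36.3]
tcp_rot: [3.141, -0.0, -3.11]
contact_force: [-0.1, 0.1, -0.0]
grip_width: 0.6
finger_force: 0.0
{'joint_positions': [0.025, 0.67, 1.5, 0.0, 0.972, -1.577], 'tool_pos': [599.609, 91.257, 36.312], 'moment': [0.098, -0.135, 0.033], 'contact_force': [-0.092, 0.092, -0.014]}
```

View pics/w5.png

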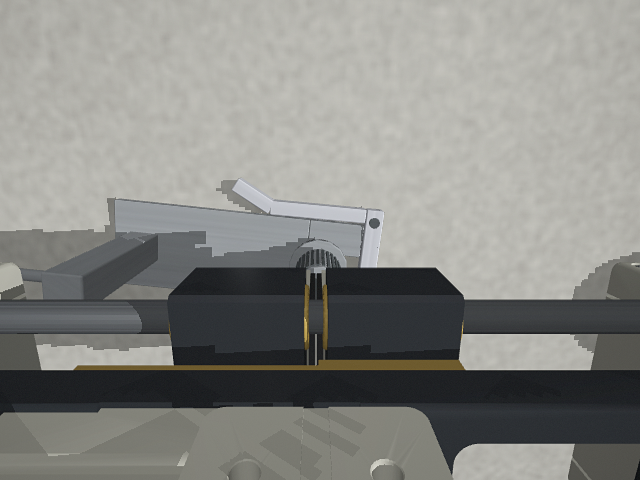

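The fingers closed to 0.6 mm without gripping. The knurl shows ahead of them at ≈(318,252), so I'll work out where it really is.

```bash
python3 - <<'E'
from h import *
p=bot.camera_params("wrist")
for uv in((374,222),(270,203),(270,212),(361,215),(239,180)): print(uv,ray("",*uv,8,p).round(1))
for z in(12,28,44): print(z,ray("",318,252,z,p).round(1), [round(float(x)) for x in proj("",np.array([599.6,91,z]),p)])
print("tcp",[round(float(x)) for x in proj("",bot.get_obs()["tool_pos"],p)], "fingertip",proj("",np.array([599.6,91.3,19.]),p))
print(np.linalg.inv(np.array(p["camera_from_world"]))[:3,3])
p4=__import__("json").load(open("w4.json"))
for z in(42,45): print("w4 screw top",ray("",200+281/2.4,155/2.4,z,p4))
for uv in((160,75),(405,70),(160,333),(400,333)): print("w4 dock",ray("",200+uv[0]/2.4,uv[1]/2.4,8,p4).round(1))
im=cv2.imread("pics/w5.png")[180:300,220:420]; cv2.imwrite("pics/w5c.png",cv2.resize(im,(800,480),interpolation=cv2.INTER_CUBIC))
E
```

```text
(374, 222) [572.8 122.4   8. ]
(270, 203) [563.8  64.    8. ]
(270, 212) [568.9  64.    8. ]
(361, 215) [569.  114.9   8. ]
(239, 180) [551.7  47.    8. ]
12 [590.1  91.4  12. ] [317, 268]
28 [585.4  91.2  28. ] [317, 278]
44 [580.7  90.9  44. ] [317, 290]
tcp [317, 284] fingertip (np.float64(317.26697414260303), np.float64(272.0998488850259))
[532.28766467  88.34769186 207.80953588]
w4 screw top [599.31285825  92.22726412  42.        ]
w4 screw top [599.24436778  91.63320936  45.        ]
w4 dock [575.5 116.7   8. ]
w4 dock [627.8 113.5   8. ]
w4 dock [569.6  63.8   8. ]
w4 dock [624.4  59.4   8. ]
```

View pics/w5c.png

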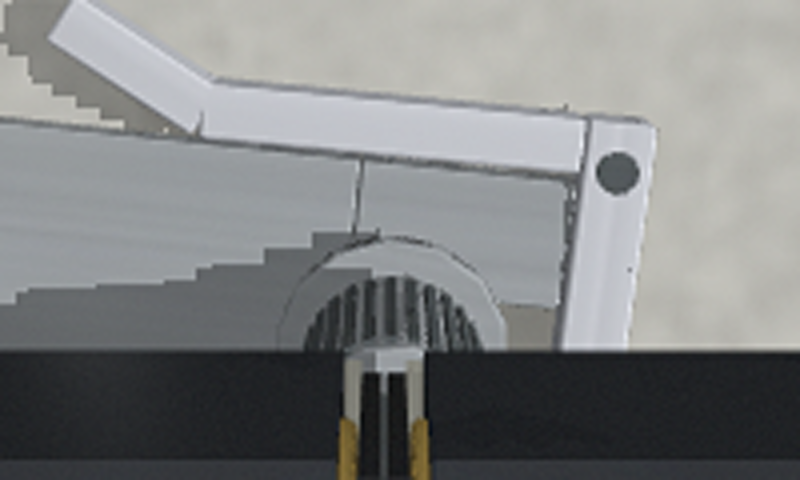

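The wrist geometry puts the visible fingertips about 30 mm higher than assumed, so the fingers probably closed just above the screw's head. I'll open, go 10 mm lower (safe in either case) and try the squeeze again.

```bash
python3 -m pendant '[[[0,0,0],[0,0,0],0.1],[[0,0,0],[0,0,0],0.1],[[0,0,0],[0,0,0],0.1],[[0,0,0],[0,0,0],0.1],[[0,0,0],[0,0,0],0.1],[[0,0,0],[0,0,0],0.1],[[0,0,0],[0,0,0],0.1],[[0,0,-0.1],[0,0,0],0.1],[[0,0,-0.1],[0,0,0],0.1],[[0,0,-0.1],[0,0,0],0.1]]'
python3 -m pendant '[[[0,0,0],[0,0,0],0.1],[[0,0,0],[0,0,0],-0.3],[[0,0,0],[0,0,0],-0.4],[[0,0,0],[0,0,0],-0.5],[[0,0,0],[0,0,0],-0.6],[[0,0,0],[0,0,0],-0.6],[[0,0,0],[0,0,0],-0.6],[[0,0,0],[0,0,0],-0.6],[[0,0,0],[0,0,0],-0.6],[[0,0,0],[0,0,0],-0.6]]'
```

```text
time: 14.62
tool_pos: [599.5, 91.3, 27.0]
tcp_rot: [3.141, -0.0, -3.11]
contact_force: [0.2, -0.9, -0.1]
grip_width: 50.3
finger_force: 0.0
time: 15.45
tool_pos: [599.7, 92.3, 27.5]
tcp_rot: [3.14, 0.0, -3.11]
contact_force: [-0.1, 5.6, 1.3]
grip_width: 21.7
finger_force: 30.0
```

It gripped at the screw's top edge, so the real fingertips sit about 17 mm above the reported TCP height. I'll open and go lower in stages, shifting y by +0.7.

```bash
python3 -m pendant '[[[0,0,0],[0,0,0],0.1],[[0,0,0],[0,0,0],0.1],[[0,0,0],[0,0,0],0.1],[[0,0,0],[0,0,0],0.1],[[0,0.02,0],[0,0,0],0.1],[[0,0,-0.1],[0,0,0],0.1],[[0,0,-0.1],[0,0,0],0.1],[[0,0,-0.1],[0,0,0],0.1],[[0,0,-0.1],[0,0,0],0.1],[[0,0,-0.1],[0,0,0],0.1]]'
python3 -m pendant '[[[0,0,-0.1],[0,0,0],0.1],[[0,0,-0.1],[0,0,0],0.1],[[0,0,-0.1],[0,0,0],0.1],[[0,0,0],[0,0,0],-0.3],[[0,0,0],[0,0,0],-0.4],[[0,0,0],[0,0,0],-0.5],[[0,0,0],[0,0,0],-0.6],[[0,0,0],[0,0,0],-0.6],[[0,0,0],[0,0,0],-0.6],[[0,0,0],[0,0,0],-0.6]]'
python3 - <<'E'
from h import *
o=bot.get_obs();print({k:np.round(o[k],3).tolist() for k in("joint_positions","tool_pos","moment","contact_force")})
E
```

```text
time: 16.28
tool_pos: [599.5, 91.9, 11.8]
tcp_rot: [3.142, -0.0, -3.11]
contact_force: [0.7, 0.1, 0.0]
grip_width: 50.4
finger_force: 0.0
time: 17.12
tool_pos: [599.7, 92.4, 3.6]
tcp_rot: [3.141, 0.001, -3.11]
contact_force: [0.2, 2.7, 0.9]
grip_width: 23.5
finger_force: 30.0
{'joint_positions': [0.026, 0.715, 1.521, 0.001, 0.905, -1.576], 'tool_pos': [599.744, 92.437, 3.562], 'moment': [0.663, -0.132, -0.052], 'contact_force': [0.218, 2.733, 0.892]}
```

```bash
python3 -m pendant '[[[0,0.015,-0.004],[0,0,-0.9],-0.7],[[0,0,-0.004],[0,0,-0.9],-0.7],[[0,0,-0.004],[0,0,-0.9],-0.7],[[0,0,-0.004],[0,0,-0.9],-0.7],[[0,0,-0.004],[0,0,-0.9],-0.7],[[0,0,-0.004],[0,0,-0.9],-0.7],[[0,0,-0.004],[0,0,-0.9],-0.7],[[0,0,-0.004],[0,0,-0.9],-0.7],[[0,0,0],[0,0,0],-0.7],[[0,0,0],[0,0,0],-0.7]]'
cat > s.py <<'E'
from h import *
o=bot.get_obs();print({k:np.round(o[k],3).tolist() for k in("joint_positions","tool_pos","tcp_rot","moment","contact_force")})
E
python3 s.py
```

```text
time: 17.95
tool_pos: [599.9, 92.8, 2.7]
tcp_rot: [3.14, 0.0, 2.312]
contact_force: [0.7, 5.5, 1.1]
grip_width: 23.4
finger_force: 30.0
{'joint_positions': [0.027, 0.716, 1.521, 0.001, 0.903, -0.715], 'tool_pos': [599.944, 92.8, 2.704], 'tcp_rot': [3.14, 0.0, 2.312], 'moment': [0.811, -0.271, 0.012], 'contact_force': [0.744, 5.466, 1.103]}
```

```bash
python3 -m pendant '[[[0,0.02,-0.004],[0,0,-0.8],-0.7],[[0,0,-0.004],[0,0,-0.8],-0.7],[[0,0,-0.004],[0,0,-0.8],-0.7],[[0,0,-0.004],[0,0,-0.8],-0.7],[[0,0,-0.004],[0,0,-0.8],-0.7],[[0,0,-0.004],[0,0,-0.8],-0.7],[[0,0,-0.004],[0,0,-0.8],-0.7],[[0,0,-0.004],[0,0,-0.8],-0.7],[[0,0,0],[0,0,0],-0.7],[[0,0,0],[0,0,0],-0.7]]'
python3 s.py; python3 -m pendant '[[[0,0,0],[0,0,0],-0.7],[[0,0,0],[0,0,0],-0.7],[[0,0,0],[0,0,0],-0.7],[[0,0,0],[0,0,0],-0.7],[[0,0,0],[0,0,0],-0.7],[[0,0,0],[0,0,0],-0.7],[[0,0,0],[0,0,0],-0.7],[[0,0,-0.004],[0,0,-0.5],-0.7],[[0,0,-0.004],[0,0,-0.5],-0.7],[[0,0,0],[0,0,0],-0.7]]'; python3 s.py
```

```text
time: 18.78
tool_pos: [600.3, 92.9, 1.9]
tcp_rot: [3.14, -0.0, 1.546]
contact_force: [1.3, 2.3, 2.5]
grip_width: 23.3
finger_force: 30.0
{'joint_positions': [0.027, 0.717, 1.521, -0.0, 0.901, 0.053], 'tool_pos': [600.282, 92.928, 1.865], 'tcp_rot': [3.14, -0.0, 1.546], 'moment': [0.477, -0.337, -0.041], 'contact_force': [1.293, 2.272, 2.491]}
time: 19.62
tool_pos: [600.4, 92.9, 1.8]
tcp_rot: [3.14, -0.0, 1.418]
contact_force: [2.8, 2.9, 6.4]
grip_width: 23.1
finger_force: 30.0
{'joint_positions': [0.027, 0.718, 1.521, -0.0, 0.901, 0.18], 'tool_pos': [600.362, 92.914, 1.752], 'tcp_rot': [3.14, -0.0, 1.418], 'moment': [0.473, -0.528, -0.042], 'contact_force': [2.771, 2.895, 6.434]}
```

```bash
python3 -m pendant '[[[0,0,0],[0,0,-0.6],-0.7],[[0,0,0],[0,0,-0.6],-0.7],[[0,0,0],[0,0,-0.6],-0.7],[[0,0,0],[0,0,-0.6],-0.7],[[0,0,0],[0,0,0],-0.7],[[0,0,0],[0,0,0],-0.7],[[0,0,0],[0,0,0],-0.7],[[0,0,0],[0,0,0],-0.7],[[0,0,0],[0,0,0],-0.7],[[0,0,0],[0,0,0],-0.7]]'; python3 s.py
python3 -m pendant '[[[0,0,-0.002],[0,0,-0.4],-0.7],[[0,0,-0.002],[0,0,-0.4],-0.7],[[0,0,-0.002],[0,0,-0.4],-0.7],[[0,0,0],[0,0,0],-0.7],[[0,0,0],[0,0,0],-0.7],[[0,0,0],[0,0,0],-0.7],[[0,0,0],[0,0,0],-0.7],[[0,0,0],[0,0,0],-0.7],[[0,0,0],[0,0,0],-0.7],[[0,0,0],[0,0,0],-0.7]]'; python3 s.py
```

```text
time: 20.45
tool_pos: [600.5, 92.9, 1.5]
tcp_rot: [3.14, -0.001, 1.134]
contact_force: [4.2, 2.8, 2.9]
grip_width: 23.2
finger_force: 30.0
{'joint_positions': [0.027, 0.718, 1.521, -0.0, 0.9, 0.465], 'tool_pos': [600.464, 92.899, 1.474], 'tcp_rot': [3.14, -0.001, 1.134], 'moment': [0.47, -0.722, 0.006], 'contact_force': [4.226, 2.775, 2.905]}
time: 21.28
tool_pos: [600.5, 92.8, 1.3]
tcp_rot: [3.14, -0.001, 0.99]
contact_force: [5.1, 2.6, 3.6]
grip_width: 22.9
finger_force: 30.0
{'joint_positions': [0.027, 0.718, 1.521, -0.0, 0.9, 0.609], 'tool_pos': [600.527, 92.846, 1.331], 'tcp_rot': [3.14, -0.001, 0.99], 'moment': [0.448, -0.671, -0.062], 'contact_force': [5.102, 2.581, 3.569]}
```

```bash
R='python3 s.py'
python3 -m pendant '[[[0.015,0.01,-0.002],[0,0,-0.4],-0.7],[[0,0,-0.002],[0,0,-0.4],-0.7],[[0,0,-0.002],[0,0,-0.4],-0.7],[[0,0,-0.002],[0,0,-0.4],-0.7],[[0,0,0],[0,0,0],-0.7],[[0,0,0],[0,0,0],-0.7],[[0,0,0],[0,0,0],-0.7],[[0,0,0],[0,0,0],-0.7],[[0,0,0],[0,0,0],-0.7],[[0,0,0],[0,0,0],-0.7]]'; $R
python3 -m pendant '[[[0,0,-0.002],[0,0,-0.4],-0.7],[[0,0,-0.002],[0,0,-0.4],-0.7],[[0,0,-0.002],[0,0,-0.4],-0.7],[[0,0,0],[0,0,0],-0.7],[[0,0,0],[0,0,0],-0.7],[[0,0,0],[0,0,0],-0.7],[[0,0,0],[0,0,0],-0.7],[[0,0,0],[0,0,0],-0.7],[[0,0,0],[0,0,0],-0.7],[[0,0,0],[0,0,0],-0.7]]'; $R
```

```text
time: 22.12
tool_pos: [600.6, 92.8, 1.1]
tcp_rot: [3.14, -0.001, 0.798]
contact_force: [2.8, 1.3, 5.2]
grip_width: 23.4
finger_force: 30.0
{'joint_positions': [0.028, 0.719, 1.52, -0.001, 0.901, 0.801], 'tool_pos': [600.605, 92.791, 1.136], 'tcp_rot': [3.14, -0.001, 0.798], 'moment': [0.204, -0.488, -0.023], 'contact_force': [2.764, 1.29, 5.155]}
time: 22.95
tool_pos: [600.6, 92.7, 1.0]
tcp_rot: [3.14, -0.001, 0.654]
contact_force: [3.6, 0.8, 5.0]
grip_width: 23.4
finger_force: 30.0
{'joint_positions': [0.027, 0.719, 1.52, -0.001, 0.901, 0.945], 'tool_pos': [600.649, 92.734, 0.979], 'tcp_rot': [3.14, -0.001, 0.654], 'moment': [0.192, -0.495, -0.015], 'contact_force': [3.569, 0.836, 5.03]}
```

```bash
cat > s.py <<'E'
from h import *
M=[];T=[]
for i in range(6):
    bot.capture("top"); o=bot.get_obs(); M.append(o["moment"]);T.append(o["tau"][5])
M=np.array(M); print("mom",M.mean(0).round(3),"sd",M.std(0).round(3),"tau6",np.round(np.mean(T),3),"F",np.round(o["contact_force"],1),"pos",np.round(o["tool_pos"],2),"yaw",round(o["tcp_rot"][2],3),"w",round(o["grip_width"],2))
E
python3 s.py
python3 -m pendant '[[[0,0,0],[0,0,-0.4],-0.7],[[0,0,0],[0,0,-0.4],-0.7],[[0,0,0],[0,0,-0.4],-0.7],[[0,0,0],[0,0,0],-0.7],[[0,0,0],[0,0,0],-0.7],[[0,0,0],[0,0,0],-0.7],[[0,0,0],[0,0,0],-0.7],[[0,0,0],[0,0,0],-0.7],[[0,0,0],[0,0,0],-0.7],[[0,0,0],[0,0,0],-0.7]]' >/dev/null; python3 s.py
```

```text
mom [ 0.162 -0.489 -0.053] sd [0.02  0.042 0.024] tau6 -0.039 F [2.8 0.9 4.7] pos [600.65  92.75   0.97] yaw 0.654 w 23.41
mom [-0.309 -0.78  -0.006] sd [0.035 0.026 0.029] tau6 0.012 F [ 4.9 -1.7  4.5] pos [600.65  92.75   0.84] yaw 0.51 w 23.06
```

```bash
python3 -m pendant '[[[0.005,0,0],[0,0,-0.4],-0.7],[[0,0,0],[0,0,-0.4],-0.7],[[0,0,0],[0,0,-0.4],-0.7],[[0,0,0],[0,0,0],-0.7],[[0,0,0],[0,0,0],-0.7],[[0,0,0],[0,0,0],-0.7],[[0,0,0],[0,0,0],-0.7],[[0,0,0],[0,0,0],-0.7],[[0,0,0],[0,0,0],-0.7],[[0,0,0],[0,0,0],-0.7]]' >/dev/null; python3 s.py
```

```text
mom [-0.336 -0.776 -0.06 ] sd [0.043 0.028 0.02 ] tau6 -0.042 F [ 5.6 -2.5  4.1] pos [600.71  92.62   0.71] yaw 0.365 w 22.85
```

```bash
python3 -m pendant '[[[0.005,0,0],[0,0,-0.4],-0.7],[[0,0,0],[0,0,-0.4],-0.7],[[0,0,0],[0,0,-0.4],-0.7],[[0,0,0],[0,0,0],-0.7],[[0,0,0],[0,0,0],-0.7],[[0,0,0],[0,0,0],-0.7],[[0,0,0],[0,0,0],-0.7],[[0,0,0],[0,0,0],-0.7],[[0,0,0],[0,0,0],-0.7],[[0,0,0],[0,0,0],-0.7]]' >/dev/null; python3 s.py
python3 -m pendant '[[[0,0,0],[0,0,-0.4],-0.7],[[0,0,0],[0,0,-0.4],-0.7],[[0,0,0],[0,0,-0.4],-0.7],[[0,0,0],[0,0,0],-0.7],[[0,0,0],[0,0,0],-0.7],[[0,0,0],[0,0,0],-0.7],[[0,0,0],[0,0,0],-0.7],[[0,0,0],[0,0,0],-0.7],[[0,0,0],[0,0,0],-0.7],[[0,0,0],[0,0,0],-0.7]]' >/dev/null; python3 s.py
```

```text
mom [-0.371 -0.759 -0.063] sd [0.018 0.03  0.022] tau6 -0.038 F [ 5.  -2.7  3.9] pos [6.0071e+02 9.2600e+01 5.8000e-01] yaw 0.222 w 23.1
mom [-0.378 -0.816 -0.052] sd [0.024 0.033 0.017] tau6 -0.034 F [ 6.2 -2.5  3.3] pos [6.0073e+02 9.2500e+01 5.0000e-01] yaw 0.078 w 23.36
```

```bash
python3 -m pendant '[[[0.005,0,0],[0,0,-0.4],-0.7],[[0,0,0],[0,0,-0.4],-0.7],[[0,0,0],[0,0,-0.4],-0.7],[[0,0,0],[0,0,0],-0.7],[[0,0,0],[0,0,0],-0.7],[[0,0,0],[0,0,0],-0.7],[[0,0,0],[0,0,0],-0.7],[[0,0,0],[0,0,0],-0.7],[[0,0,0],[0,0,0],-0.7],[[0,0,0],[0,0,0],-0.7]]' >/dev/null; python3 s.py
python3 -m pendant '[[[0,0,0],[0,0,-0.4],-0.7],[[0,0,0],[0,0,-0.4],-0.7],[[0,0,0],[0,0,-0.4],-0.7],[[0,0,0],[0,0,0],-0.7],[[0,0,0],[0,0,0],-0.7],[[0,0,0],[0,0,0],-0.7],[[0,0,0],[0,0,0],-0.7],[[0,0,0],[0,0,0],-0.7],[[0,0,0],[0,0,0],-0.7],[[0,0,0],[0,0,0],-0.7]]' >/dev/null; python3 s.py
```

```text
mom [-0.427 -0.767 -0.032] sd [0.027 0.033 0.029] tau6 -0.031 F [ 5.  -2.9  2.9] pos [6.0066e+02 9.2470e+01 3.3000e-01] yaw -0.066 w 23.24
mom [-0.463 -0.811 -0.024] sd [0.036 0.023 0.02 ] tau6 -0.015 F [ 5.8 -2.5  1.4] pos [6.0065e+02 9.2370e+01 2.3000e-01] yaw -0.21 w 23.04
```

```bash
python3 -m pendant '[[[0.005,0,0],[0,0,-0.4],-0.7],[[0,0,0],[0,0,-0.4],-0.7],[[0,0,0],[0,0,-0.4],-0.7],[[0,0,0],[0,0,0],-0.7],[[0,0,0],[0,0,0],-0.7],[[0,0,0],[0,0,0],-0.7],[[0,0,0],[0,0,0],-0.7],[[0,0,0],[0,0,0],-0.7],[[0,0,0],[0,0,0],-0.7],[[0,0,0],[0,0,0],-0.7]]' >/dev/null; python3 s.py
python3 -m pendant '[[[0,0,0],[0,0,-0.4],-0.7],[[0,0,0],[0,0,-0.4],-0.7],[[0,0,0],[0,0,0],-0.7],[[0,0,0],[0,0,0],-0.7],[[0,0,0],[0,0,0],-0.7],[[0,0,0],[0,0,0],-0.7],[[0,0,0],[0,0,0],-0.7],[[0,0,0],[0,0,0],-0.7],[[0,0,0],[0,0,0],-0.7],[[0,0,0],[0,0,0],-0.7]]' >/dev/null; python3 s.py
```

```text
mom [-0.48  -0.778  0.026] sd [0.03  0.018 0.035] tau6 -0.002 F [ 3.9 -3.   1. ] pos [6.0063e+02 9.2320e+01 1.3000e-01] yaw -0.354 w 23.38
mom [-0.491 -0.793 -0.034] sd [0.031 0.043 0.027] tau6 -0.013 F [ 4.7 -4.1  1. ] pos [6.0062e+02 9.2290e+01 8.0000e-02] yaw -0.45 w 23.25
```

```bash
python3 -m pendant '[[[0,0,0],[0,0,-0.4],-0.7],[[0,0,0],[0,0,-0.4],-0.7],[[0,0,0],[0,0,-0.4],-0.7],[[0,0,0],[0,0,0],-0.7],[[0,0,0],[0,0,0],-0.7],[[0,0,0],[0,0,0],-0.7],[[0,0,0],[0,0,0],-0.7],[[0,0,0],[0,0,0],-0.7],[[0,0,0],[0,0,0],-0.7],[[0,0,0],[0,0,0],-0.7]]' >/dev/null; python3 s.py
python3 -m pendant '[[[0,0,0],[0,0,-0.4],-0.7],[[0,0,0],[0,0,-0.4],-0.7],[[0,0,0],[0,0,0],-0.7],[[0,0,0],[0,0,0],-0.7],[[0,0,0],[0,0,0],-0.7],[[0,0,0],[0,0,0],-0.7],[[0,0,0],[0,0,0],-0.7],[[0,0,0],[0,0,0],-0.7],[[0,0,0],[0,0,0],-0.7],[[0,0,0],[0,0,0],-0.7]]' >/dev/null; python3 s.py
```

```text
mom [-0.541 -0.832 -0.02 ] sd [0.025 0.024 0.028] tau6 -0.018 F [ 5.2 -3.3 -0.1] pos [ 6.0055e+02  9.2220e+01 -7.0000e-02] yaw -0.594 w 23.09
mom [-0.549 -0.825  0.008] sd [0.021 0.026 0.049] tau6 -0.008 F [ 5.2 -3.3 -0.4] pos [ 6.0054e+02  9.2190e+01 -1.0000e-01] yaw -0.69 w 23.49
```

```bash
python3 -m pendant '[[[0,0,0],[0,0,-0.4],-0.7],[[0,0,0],[0,0,-0.4],-0.7],[[0,0,0],[0,0,-0.4],-0.7],[[0,0,0],[0,0,0],-0.7],[[0,0,0],[0,0,0],-0.7],[[0,0,0],[0,0,0],-0.7],[[0,0,0],[0,0,0],-0.7],[[0,0,0],[0,0,0],-0.7],[[0,0,0],[0,0,0],-0.7],[[0,0,0],[0,0,0],-0.7]]' >/dev/null; python3 s.py
python3 -m pendant '[[[0,0,0],[0,0,-0.4],-0.7],[[0,0,0],[0,0,-0.4],-0.7],[[0,0,0],[0,0,0],-0.7],[[0,0,0],[0,0,0],-0.7],[[0,0,0],[0,0,0],-0.7],[[0,0,0],[0,0,0],-0.7],[[0,0,0],[0,0,0],-0.7],[[0,0,0],[0,0,0],-0.7],[[0,0,0],[0,0,0],-0.7],[[0,0,0],[0,0,0],-0.7]]' >/dev/null; python3 s.py
```

```text
mom [-0.564 -0.908 -0.083] sd [0.038 0.031 0.023] tau6 -0.077 F [ 5.3 -3.  -0.5] pos [ 6.0051e+02  9.2140e+01 -2.1000e-01] yaw -0.835 w 23.4
mom [-0.54  -0.915  0.074] sd [0.015 0.024 0.016] tau6 0.06 F [ 4.5 -4.5 -1.6] pos [ 6.0042e+02  9.2130e+01 -3.1000e-01] yaw -0.93 w 23.67
```

```bash
python3 -m pendant '[[[0,0,0],[0,0,-0.3],-0.7],[[0,0,0],[0,0,-0.3],-0.7],[[0,0,0],[0,0,0],-0.7],[[0,0,0],[0,0,0],-0.7],[[0,0,0],[0,0,0],-0.7],[[0,0,0],[0,0,0],-0.7],[[0,0,0],[0,0,0],-0.7],[[0,0,0],[0,0,0],-0.7],[[0,0,0],[0,0,0],-0.7],[[0,0,0],[0,0,0],-0.7]]' >/dev/null; python3 s.py
python3 -m pendant '[[[0,0,0],[0,0,-0.3],-0.7],[[0,0,0],[0,0,-0.3],-0.7],[[0,0,0],[0,0,0],-0.7],[[0,0,0],[0,0,0],-0.7],[[0,0,0],[0,0,0],-0.7],[[0,0,0],[0,0,0],-0.7],[[0,0,0],[0,0,0],-0.7],[[0,0,0],[0,0,0],-0.7],[[0,0,0],[0,0,0],-0.7],[[0,0,0],[0,0,0],-0.7]]' >/dev/null; python3 s.py
```

```text
mom [-0.58  -0.921 -0.026] sd [0.032 0.027 0.036] tau6 -0.033 F [ 5.3 -4.4 -0.8] pos [ 6.0042e+02  9.2080e+01 -3.7000e-01] yaw -1.002 w 23.44
mom [-0.616 -0.925  0.211] sd [0.02  0.023 0.017] tau6 0.206 F [ 5.7 -5.  -1.5] pos [ 6.0036e+02  9.2050e+01 -4.1000e-01] yaw -1.074 w 23.24
```

```bash
cat > q.py <<'E'
from h import *
o=bot.get_obs();print("t",o["time"],"mom",np.round(o["moment"],3),"tau6",round(o["tau"][5],3),"F",np.round(o["contact_force"],1),"z",round(o["tool_pos"][2],2),"yaw",round(o["tcp_rot"][2],3),"dq6",round(o["dq"][5],3))
E
python3 q.py; python3 -m pendant '[[[0,0,0],[0,0,0],-0.7],[[0,0,0],[0,0,0],-0.7],[[0,0,0],[0,0,0],-0.7],[[0,0,0],[0,0,0],-0.7],[[0,0,0],[0,0,0],-0.7],[[0,0,0],[0,0,0],-0.7],[[0,0,0],[0,0,-0.1],-0.7],[[0,0,0],[0,0,-0.1],-0.7],[[0,0,0],[0,0,-0.1],-0.7],[[0,0,0],[0,0,-0.1],-0.7]]' >/dev/null; python3 q.py; python3 s.py
```

```text
t 39.1167 mom [-0.596 -0.908  0.224] tau6 0.206 F [ 5.7 -5.  -1.5] z -0.41 yaw -1.074 dq6 -0.001
t 39.95 mom [-0.652 -0.982  0.188] tau6 -0.037 F [ 5.9 -4.4 -2.1] z -0.44 yaw -1.122 dq6 0.145
mom [-0.581 -0.955  0.103] sd [0.019 0.011 0.035] tau6 0.145 F [ 6.  -4.8 -2.2] pos [ 6.0037e+02  9.2030e+01 -4.4000e-01] yaw -1.122 w 23.12
```

The resistance is now about 0.19 N m. I'll confirm with a fresh, unwound grasp: open, turn back 1.2 rad, regrip, and read the torque while turning slightly.

```bash
python3 -m pendant '[[[0,0,0],[0,0,0],0.1],[[0,0,0],[0,0,0],0.1],[[0,0,0],[0,0,0],0.1],[[0,0,0],[0,0,0],0.1],[[0,0,0],[0,0,0.6],0.1],[[0,0,0.02],[0,0,1],0.1],[[0,0,0.02],[0,0,1],0.1],[[0,0,0],[0,0,1],0.1],[[0,0,0],[0,0,1],0.1],[[0,0,0],[0,0,1],0.1]]' ; python3 -m pendant '[[[0,0,0],[0,0,1],0.1],[[0,0,0],[0,0,1],0.1],[[0,0,0],[0,0,1],0.1],[[0,0,0],[0,0,1],0.1],[[0,0,0],[0,0,1],0.1],[[0,0,0],[0,0,0],0.1],[[0,0,0],[0,0,0],0.1],[[0,0,0],[0,0,0],0.1],[[0,0,0],[0,0,0],0.1],[[0,0,0],[0,0,0],0.1]]'>/dev/null; python3 s.py
python3 -m pendant '[[[0,0,0],[0,0,0],-0.3],[[0,0,0],[0,0,0],-0.4],[[0,0,0],[0,0,0],-0.5],[[0,0,0],[0,0,0],-0.6],[[0,0,0],[0,0,0],-0.7],[[0,0,0],[0,0,0],-0.7],[[0,0,0],[0,0,0],-0.7],[[0,0,0],[0,0,0],-0.7],[[0,0,0],[0,0,0],-0.7],[[0,0,0],[0,0,0],-0.7]]'>/dev/null; python3 s.py
python3 -m pendant '[[[0,0,0],[0,0,0],-0.7],[[0,0,0],[0,0,0],-0.7],[[0,0,0],[0,0,0],-0.7],[[0,0,0],[0,0,0],-0.7],[[0,0,0],[0,0,0],-0.7],[[0,0,0],[0,0,0],-0.7],[[0,0,0],[0,0,-0.1],-0.7],[[0,0,0],[0,0,-0.1],-0.7],[[0,0,0],[0,0,-0.1],-0.7],[[0,0,0],[0,0,-0.1],-0.7]]' >/dev/null; python3 q.py; python3 s.py
```

```text
time: 41.08
tool_pos: [600.0, 93.5, 1.6]
tcp_rot: [3.141, 0.001, -0.445]
contact_force: [-0.3, -0.3, 0.4]
grip_width: 50.5
finger_force: 0.0
mom [ 0.035  0.035 -0.007] sd [0.018 0.013 0.023] tau6 0.013 F [ 0.2 -0.1  0.1] pos [600.64  93.22   1.76] yaw 0.148 w 50.59
mom [-0.859 -0.024  0.017] sd [0.025 0.047 0.022] tau6 0.001 F [ 0.3 -6.   1.8] pos [600.76  92.63   1.82] yaw 0.149 w 23.1
t 44.1833 mom [-0.884 -0.06   0.404] tau6 0.231 F [ 0.8 -5.2 -0.5] z 1.79 yaw 0.101 dq6 0.142
mom [-0.873 -0.062 -0.059] sd [0.039 0.027 0.055] tau6 -0.047 F [-0.  -5.9  0.7] pos [600.74  92.61   1.76] yaw 0.1 w 23.11
```

```bash
python3 -m pendant '[[[0,0,0],[0,0,0],-0.7],[[0,0,0],[0,0,0],-0.7],[[0,0,0],[0,0,0],-0.7],[[0,0,0],[0,0,0],-0.7],[[0,0,0],[0,0,0],-0.7],[[0,0,0],[0,0,-0.03],-0.7],[[0,0,0],[0,0,-0.03],-0.7],[[0,0,0],[0,0,-0.03],-0.7],[[0,0,0],[0,0,-0.03],-0.7],[[0,0,0],[0,0,-0.03],-0.7]]' >/dev/null; python3 q.py
python3 - <<'E'
from h import *
for i in range(8): bot.capture("top"); o=bot.get_obs(); print(round(o["time"],3),round(o["moment"][2],3),round(o["tau"][5],3),round(o["tcp_rot"][2],4),round(o["dq"][5],4))
E
```

```text
t 45.3167 mom [-0.892 -0.022  0.124] tau6 0.028 F [-0.4 -6.3 -0.2] z 1.75 yaw 0.083 dq6 0.042
45.367 0.04 0.06 0.0825 -0.0075
45.417 0.029 0.082 0.0828 -0.0027
45.467 0.065 0.056 0.0829 0.0002
45.517 0.072 0.048 0.0829 -0.001
45.567 0.037 0.046 0.0829 0.0005
45.617 0.063 0.046 0.0829 -0.0018
45.667 0.047 0.046 0.0829 0.0001
45.717 0.058 0.046 0.0829 0.001
```

The held torque winds up by about 0.09 N m per 0.018 rad, so I'll step it up until it plateaus. That plateau is the real resistance.

```bash
cat > s2.py <<'E'
from h import *
M=[];T=[]
for i in range(3): bot.capture("top"); o=bot.get_obs(); M.append(o["moment"][2]);T.append(o["tau"][5])
print(np.round(np.mean(M),3),np.round(T[-1],3),round(o["tcp_rot"][2],4),round(o["time"],2))
E
for k in 1; do python3 -m pendant '[[[0,0,0],[0,0,-0.03],-0.7],[[0,0,0],[0,0,-0.03],-0.7],[[0,0,0],[0,0,-0.03],-0.7],[[0,0,0],[0,0,-0.03],-0.7],[[0,0,0],[0,0,0],-0.7],[[0,0,0],[0,0,0],-0.7],[[0,0,0],[0,0,0],-0.7],[[0,0,0],[0,0,0],-0.7],[[0,0,0],[0,0,0],-0.7],[[0,0,0],[0,0,0],-0.7]]' >/dev/null; python3 s2.py; done
python3 -m pendant '[[[0,0,0],[0,0,-0.03],-0.7],[[0,0,0],[0,0,-0.03],-0.7],[[0,0,0],[0,0,-0.03],-0.7],[[0,0,0],[0,0,0],-0.7],[[0,0,0],[0,0,0],-0.7],[[0,0,0],[0,0,0],-0.7],[[0,0,0],[0,0,0],-0.7],[[0,0,0],[0,0,0],-0.7],[[0,0,0],[0,0,0],-0.7],[[0,0,0],[0,0,0],-0.7]]' >/dev/null; python3 s2.py
```

```text
0.159 0.171 0.0688 46.7
0.241 0.262 0.0582 47.68
```

The static resistance is at least 0.24 N m, clearly above the free 0.03, so it's snug and I stop here. I unwind the elastic twist, let go, rise and check.

```bash
python3 -m pendant '[[[0,0,0],[0,0,0.12],-0.7],[[0,0,0],[0,0,0.11],-0.7],[[0,0,0],[0,0,0],-0.7],[[0,0,0],[0,0,0],-0.5],[[0,0,0],[0,0,0],-0.3],[[0,0,0],[0,0,0],0],[[0,0,0],[0,0,0],0.1],[[0,0,0],[0,0,0],0.1],[[0,0,0],[0,0,0],0.1],[[0,0,0.1],[0,0,0],0.1]]'
python3 -m pendant '[[[0,0,0.4],[0,0,0],0.1],[[0,0,0.8],[0,0,0],0.1],[[0,0,1],[0,0,0],0.1],[[0,0,1],[0,0,0],0.1],[[0,0,1],[0,0,0],0.1],[[-0.2,0.8,0.8],[0,0,0],0.1],[[-0.3,0.9,0.5],[0,0,0],0.1],[[-0.3,0.9,0],[0,0,0],0.1],[[-0.3,0.9,0],[0,0,0],0.1],[[-0.3,0.9,0],[0,0,0],0.1]]'
python3 -m pendant '[[[-0.3,0.9,0],[0,0,0],0.1],[[-0.3,0.9,0],[0,0,0],0.1],[[-0.3,0.9,0],[0,0,0],0.1],[[-0.3,0.9,0],[0,0,0],0.1],[[0,0,0],[0,0,0],0.1],[[0,0,0],[0,0,0],0.1],[[0,0,0],[0,0,0],0.1],[[0,0,0],[0,0,0],0.1],[[0,0,0],[0,0,0],0.1],[[0,0,0],[0,0,0],0.1]]'
python3 - <<'E'
from h import *
a=bot.capture("top"); cv2.imwrite("pics/topf.png",a); b=bot.capture("scene"); cv2.imwrite("pics/scenef.png",b)
for n,im in(("top",a),("scene",b)):
    d=np.abs(im.astype(int)-cv2.imread(f"pics/{n}0.png")).sum(2)
    c,_=cv2.findContours((d>60).astype(np.uint8),0,1); print(n,[cv2.boundingRect(x) for x in c if cv2.contourArea(x)>30])
t=cv2.convertScaleAbs(cv2.resize(a[215:300,262:402],(784,476),interpolation=cv2.INTER_CUBIC),alpha=1.5)
cv2.imwrite("pics/final.png",t)
E
```

```text
time: 48.52
tool_pos: [600.2, 93.5, 4.4]
tcp_rot: [-3.141, 0.001, 0.085]
contact_force: [-1.1, -0.6, 0.6]
grip_width: 50.3
finger_force: 0.0
time: 49.35
tool_pos: [558.3, 226.4, 171.6]
tcp_rot: [-3.141, -0.002, 0.085]
contact_force: [-0.2, 0.0, -1.0]
grip_width: 50.3
finger_force: 0.0
time: 50.18
tool_pos: [523.1, 332.2, 170.0]
tcp_rot: [3.141, -0.0, 0.084]
contact_force: [0.3, -0.4, -0.1]
grip_width: 50.5
finger_force: 0.0
top [(617, 460, 23, 20), (253, 443, 113, 37), (618, 424, 22, 26), (396, 385, 220, 95), (361, 276, 31, 11), (400, 270, 29, 6), (455, 211, 9, 9), (278, 210, 362, 173), (0, 183, 185, 297)]
scene [(260, 252, 33, 32), (347, 240, 20, 18), (0, 223, 350, 232), (0, 201, 177, 156), (0, 190, 54, 45), (56, 140, 66, 47), (90, 85, 22, 24), (365, 72, 48, 45), (161, 64, 76, 61), (409, 54, 16, 10), (141, 42, 26, 26), (424, 33, 9, 12), (138, 26, 13, 7), (145, 7, 15, 14), (183, 0, 13, 30)]
```

View pics/final.png

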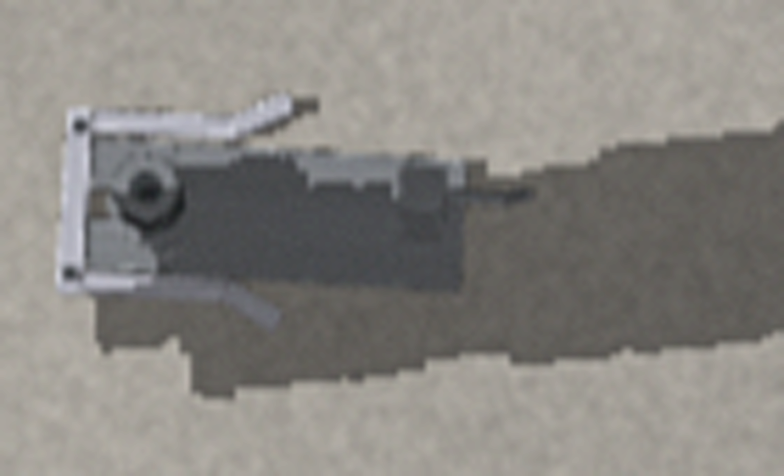

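The stand sits home in the dock: its tips are at the back stop (u≈90) with the screw over the slot. The robot is clear, so I'm handing in.

```bash
python3 -c "
from plant import bot
print(bot.close_job())"
```

```text
the job is handed in; nothing more can be done
None
```

I handed the job in at about 50 s: the stand is home against the back stop and the robot is clear. The thumbscrew held about 0.24 N m, with one 0.40 N m reading while turning that I took as a transient, so slight over-tightening is possible. I never went near the keys, remote, cup or straw, but I didn't check each one at the end.

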